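# Clamp a split serving board with a one-hand trigger clamp

### The arm

A 7-joint arm with a two-finger parallel gripper is mounted at the origin on a cart in front of the work surface, level with it; the furniture and walls round the work are solid. World frame = base frame: x ahead of the robot, y to its left, z up, the work surface at z = 0. Lengths are in m, angles in rad, forces in N, time in s.
With the tool pointing down it reaches from about 0.4 to 0.85 m from the base axis. Payload 10.4 kg.
Tool frame: the origin (TCP) lies midway between the tips of the shut fingers; the grasp point (between the pads) lies 19 mm behind it; z points along the fingers, y is the line along which they close (so a half turn about z gives the same grasp; the last joint's range is limited). The gripper opens to 87 mm and grips with 3 to 60 N. Pads are 19 mm wide; open, the fingers measure 117 mm over their backs; the gripper's body (75 mm by 190 mm) begins 51 mm behind the grasp point.
Start: joints at [1.277, 0.332, -0.065, 1.46, 0.022, 1.35, -0.088], TCP at [0.167, -0.602, 0.223] pointing down, gripper open.
Joint ranges: [-2.6, 2.6], [-0.5, 2.12], [-1.47, 1.34], [0.16, 2.42], [-1.27, 4.41], [0.06, 2.06], [-2.6, 2.6]. Speed limits (rad/s): [2.22, 2.22, 2.79, 2.79, 3.14, 3.14, 3.14].

### API

Orientations are given as a unit quaternion [x, y, z, w].
In Python, from bench import r gives the robot as it stands.
- The arm moves only by the tool arm_command, never from a script. Its arguments are lists of equal length, an entry for each row: "xyz": the shift along the world's x, y, z in m, a list of three; "rot": the turn, a rotation vector about the world's x, y, z in rad, a list of three. In form: {"xyz": [[tx, ty, tz], ...], "rot": [[ax, ay, az], ...]}. A call has 1 to 20 rows; each row is the pose to reach, as a shift and turn from the pose commanded when the call began; what a row does not reach only later rows make up. A row lasts 1/12 s, in which the tool goes at most 41.7 mm and 7.16 degrees, less where a joint would pass 70% of its speed; a pose out of reach is approached as far as the arm can. A call with a gripper value outside its range is refused whole. "grip" is the opening, from 0 (shut) to 1 (fully open), set as the call begins (left out, the last holds). The fingers move at their own pace and stop on an object; "squeeze" is the grip in N (left out, the last holds). Time passes only in rows, so rows that repeat a pose let the fingers close. It gives the time, the measured TCP pose, the force, the opening and the grip force at its end, in the units of the state.
- r.read_state(): the state, without advancing time (a new reading comes with each control period).
- r.camera(name): name is "scene" or "side" or "wrist"; returns the picture (420x560x3 uint8, red, green, blue); there is no depth.
- r.camera_model(name): a dict with "fx", "fy", "cx", "cy" (pixels), "T" (4x4, takes a point from camera to world coordinates). Camera axes: x right, y up, looking along -z (the intrinsics and any distortion apply to the point x, -y, -z); pixel columns grow to the right and rows downward; lengths in m; the calibration is good to about 2 mm. A picture is of the moment at which its call begins: read the wrist's pose just before it. camera_model takes no time and is no camera call; for the wrist camera it gives the pose at the moment of the call.
- r.close_job(): hands the job in; it is judged then, once.
Trained networks look in the newest picture that a camera, given by its name, has taken for a name from the list of things; names that differ only in an ending like _2 or _b are one class to them, and where a whole thing is asked for, a point or a joint stands for the part that bears it (a point fixed in the world has none). Each returns a list of dicts, best first, with "conf" (0 to 1); they miss things now and then, are a little off and sometimes report something else, mostly with a low value. They report only what shows in the picture. A call takes as long as a camera call.
- r.look_for(label, camera): "at" ([x, y, z] in m, in the coordinates of the camera as it stood for that picture, good to about 4 mm: the middle of the surface that is visible of it).
- r.spot_point(label, camera): "at" ([x, y, z] in m, in the coordinates of the camera as it stood for that picture, good to about 4 mm: a listed point, or the origin of a listed thing).
The state is a dict: "time": time; "joint_positions": joint angles; "joint_vel": joint speeds; "joint_torque": joint torques, N m; "ee_pos": TCP position; "eef_rot": TCP orientation; "ft_force": force on the tool from outside, world axes, zero at the start; "torque": the same for the moment, N m; "width": finger opening in m; "grip_force": force on a finger pad.
Only numpy, scipy, OpenCV 4.12 (cv2) and the standard library are available. Lean on these libraries where they do the work, as an engineer would, in place of code of your own. Each camera call takes 0.05 s, during which the arm holds its last target. There are 200 camera calls.

### The job

The split serving board is being put together again: swing the white work lamp well clear of the clamp, then take the one-hand clamp by its handle and orange trigger together and pump the trigger, with moderate finger force, until the jaws have drawn the rim strip and the main piece tightly together on the worktop. Without letting go of the squeezed trigger, raise the clamped board level, a few centimetres off the worktop, and finish while still holding it up there, firmly pressed but not crushed. Leave the other things on the worktop where they stand.

Things in the scene. Friction and masses are not known exactly. Their poses are not given: they have to be found in the camera images.
- lamp_knob (a point): grip point of the upright black knob (19 mm diameter, 50 mm tall) on the white round lamp head (116 mm diameter, underside 205 mm up), on its axis, 21 mm below its top, 29 mm above the head. x points outward along the arm: the upright hinge of the fixed post lies 375 mm behind, at -x. The arm turns lightly (0.12 N m), 0.9 rad counterclockwise or 1.1 clockwise, and stays where it is left
- clamp: black one-hand bar clamp (0.5 kg) standing loose on its foot (82 x 46 mm), handle up, jaws down. Origin on the worktop under the middle between handle and trigger; x along the toothed bar towards the end jaw, z up. Head 96 mm high, x -28 to 44 mm; handle x -32 to -10 mm, 26 mm wide, up to z 161 mm. Bar at z 60 to 80 mm, standing out behind to x = -59 mm minus the clamp_bar value
- clamp_grip (a point): where handle and trigger are gripped together from above, fingers closing along the clamp's x: 130 mm over the foot, midway between the outer faces of handle and released trigger (64 mm over both; 44 mm fully squeezed). Free from z 96 mm up; trigger top 157 mm, handle top 161 mm. The loose clamp shifts by itself to stay centred between closing fingers
- clamp_trigger (a joint): orange trigger, 14 x 22 mm, crowned at grip height, rad: 0 released, 0.182 fully squeezed; turns about a pin 20 mm over the foot; a spring (2 to 3 N at the grip) returns it in half a second once the fingers open to 80 mm. A full squeeze moves the bar 6 to 16 mm (pawl on 6 mm teeth). With the jaws tight it stalls short of its end (at 0.1 to 0.17): only then is the pressure sure, else squeeze again
- clamp_bar (a joint): how far the end jaw is drawn in, m: 0 wide open (126 mm between the pads), at most 0.085; begins at 0 to 0.012, the board is tight at about 0.042. A light brake (3.5 N) keeps its place between strokes, but pressure lasts only while the trigger is squeezed: about 1.3 times the force of each finger less 4 N (12 N per finger: 11 N, 20 N: 22 N, 35 N: 42 N, 50 N: over 70 N, too much)
- rim_strip: rim strip split off the wooden serving board, 30 x 170 x 20 mm, 72 g, lying loose beside the head jaw; origin at the centre of its underside, x across the split towards the main piece, y along it, z up
- main_board: main piece of the wooden serving board, 55 x 170 x 20 mm, 90 to 180 g, lying loose between strip and end jaw; origin at the centre of its underside, x away from the strip, y along the split, z up. With the strip it is 85 mm wide. The joint wants 10 to 60 N of pressure at the end; even a moment over 100 N crushes the wood
- mug: white mug, 78 x 112 x 99 mm, a bystander; origin at the centre of its underside
- rollon: roll-on bottle with green cap, 36 x 42 x 106 mm, a bystander; origin at the centre of its underside
- lotion_teal: small teal bottle with white cap, 28 x 45 x 100 mm, a bystander; origin at the centre of its underside
- dropper: brown dropper bottle, 33 x 34 x 102 mm, a bystander; origin at the centre of its underside
- head_jaw (a point): middle of the head jaw's pad face (44 mm wide, from 2 to 40 mm height), at x = 50 mm in the clamp's frame, 20 mm over the foot
- end_jaw (a point): middle of the end jaw's pad face (44 mm wide, from 2 to 40 mm height; the jaw is 84 mm high), at x = 176 mm minus the clamp_bar value in the clamp's frame, 20 mm over the foot

How it is judged:
On the way, in this order (a step that is already met when the one before it is completed fails the run):
1. the lamp is swung clear of the clamp (horizontal distance between lamp_knob and clamp_grip above 0.2 m), for 0.2 s.
2. the pumped clamp presses strip and main piece together on the worktop (contact force between rim_strip and main_board above 10 N and contact force between clamp and main_board above 8 N and value of joint clamp_trigger above 0.01 rad and height (world z) of main_board below 0.015 m), for 0.2 s.
At the end, for the whole second after the job is handed in: Lamp knob over 200 mm from the grip point. Fingers hold the clamp, trigger over 0.01 rad; strip and main piece edge to edge in the jaws (centres under 46 mm apart, parallel to 0.08 rad), pressed with 10 to 60 N; clamp and wood 20 to 150 mm up, level within 0.2 rad, at rest (horizontal distance between lamp_knob and clamp_grip above 0.2 m and contact force between rim_strip and main_board between 10 and 60 N and contact force between clamp and main_board above 8 N and contact force between clamp and rim_strip above 8 N and x of main_board in the frame of rim_strip below 0.046 m and angle between the y axis of main_board and the y axis of rim_strip, either way round below 0.08 rad and value of joint clamp_trigger above 0.01 rad and contact force between the fingers and clamp above 4 N and height (world z) of main_board between 0.02 and 0.15 m and height (world z) of each of rim_strip, clamp above 0.02 m and angle between each of main_board, clamp's own z axis and vertical below 0.2 rad and linear speed of main_board below 0.03 m/s); the arm keeps its last pose, push and grip.
It fails at once if the wood is crushed: more than 100 N between strip and main piece (contact force between rim_strip and main_board above 100 N).
It fails at once if a bystander is pushed more than 30 mm (distance of any of mug, rollon, lotion_teal, dropper from where it was at the start of the episode above 0.03 m).
It also fails if it takes over 67 s, if anything falls off the work surface, if the arm or the gripper's body presses on something with over 40 N, if the wrist force passes 120 N, or if a joint passes its speed limit or range.

## Working session

There is one attempt and no reset: what is moved stays moved. The work goes in short steps, Python scripts to look and compute and a tool call to move; the robot and the scene stay as the last step left them, time stands still between calls to the robot, and variables do not carry over. Pictures are saved under pics/ and viewed, at most 10 in all, crops included, and the job is handed in when it is done.

Besides the shell and the picture viewer there is one more tool, called after "Request:" as name(argument=value, ...) on one line, values as JSON. arm_command: Moves the arm, as the interface text tells. Its arguments: {"type":"object","properties":{"xyz":{"type":"array"},"rot":{"type":"array"},"grip":{"type":"number"},"squeeze":{"type":"number"}},"required":["xyz","rot"]}

```bash
mkdir -p pics
cat > h.py <<'E'
from bench import r
import numpy as np, cv2
def world(cam,p):
    T=np.array(r.camera_model(cam)["T"]); return (T@np.r_[p,1])[:3]
def snap(cam,f=None):
    im=r.camera(cam)
    if f: cv2.imwrite(f"pics/{f}.png",im[:,:,::-1])
    return im
def pts(cam,names,fn="spot_point"):
    for n in names:
        for d in getattr(r,fn)(n,cam)[:2]:
            print(cam,n,round(d["conf"],2),world(cam,d["at"]).round(3))
E
python3 - <<'E'
from h import *
for c in("scene","side"):
    snap(c,c+"0"); pts(c,["lamp_knob","clamp_grip","clamp","head_jaw","end_jaw","rim_strip","main_board","mug","rollon","lotion_teal","dropper"])
s=r.read_state(); print(s)
E
```

```text
scene lamp_knob 0.54 [0.481 0.463 0.006]
scene lamp_knob 0.4 [ 0.429 -0.256 -0.002]
scene clamp 0.54 [0.484 0.082 0.002]
scene head_jaw 0.65 [0.492 0.032 0.028]
scene end_jaw 0.5 [ 0.505 -0.083  0.017]
scene end_jaw 0.37 [ 0.427 -0.256 -0.002]
scene rim_strip 0.71 [0.497 0.013 0.002]
scene main_board 0.76 [ 0.496 -0.039  0.003]
scene lotion_teal 0.5 [0.482 0.467 0.004]
scene dropper 0.79 [ 0.426 -0.256  0.001]
scene dropper 0.44 [0.484 0.081 0.001]
side lamp_knob 0.71 [0.507 0.107 0.265]
side clamp_grip 0.7 [0.486 0.078 0.128]
side clamp 0.76 [0.483 0.079 0.003]
side head_jaw 0.97 [0.492 0.033 0.024]
side end_jaw 0.86 [ 0.509 -0.089  0.018]
side rim_strip 0.7 [0.503 0.009 0.003]
side main_board 0.93 [ 0.501 -0.04   0.002]
side mug 0.78 [ 0.6   -0.251 -0.002]
side mug 0.57 [ 0.425 -0.252  0.005]
side lotion_teal 0.43 [0.478 0.464 0.001]
side dropper 0.86 [ 0.427 -0.252  0.005]
{'time': 1.2, 'joint_positions': array([ 1.27739726,  0.33219775, -0.06467318,  1.46011978,  0.02161119,
        1.34993738, -0.08851723]), 'joint_vel': array([ 2.00202973e-04, -8.67552048e-04, -1.19663459e-04,  3.01721522e-05,
        1.02470638e-04,  1.07969443e-03,  1.87630257e-03]), 'joint_torque': array([ 9.53335511e-04, -6.23041248e+01,  2.54875724e-02, -3.90115643e+01,
       -6.10002712e-02,  3.17701860e-02,  6.44484521e-05]), 'ee_pos': array([ 0.16718533, -0.60222476,  0.22256741]), 'eef_rot': array([ 9.90849940e-01,  1.34968129e-01, -3.93481703e-07,  1.66332569e-05]), 'ft_force': array([ 0.38638324, -0.17606205,  0.49395627]), 'torque': array([-0.01379531, -0.02059458, -0.06066444]), 'grip_force': 0.0, 'width': 0.08700839812081129}
```

View pics/scene0.png

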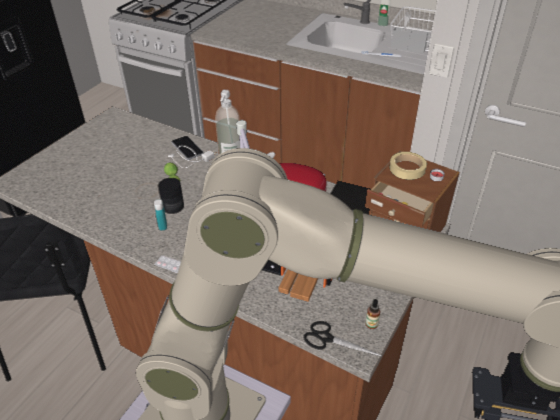

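View pics/side0.png

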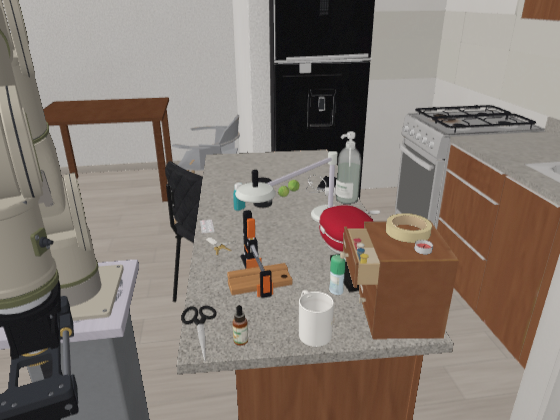

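The side view shows the lamp head over the clamp (knob at about px 255,180) and its post at about (325,213). The box, mug and roll-on are to the right, so a clockwise swing (towards −x/+y) looks free. The scene view is mostly hidden by the arm.

Run:
```python
from h import *
m=r.camera_model("side");T=np.array(m["T"]);print(T.round(2).tolist())
def ray(u,v,z):
    d=T[:3,:3]@np.array([(u-m["cx"])/m["fx"],-(v-m["cy"])/m["fy"],-1]);o=T[:3,3];return (o+d*(z-o[2])/d[2]).round(3)
print("post",ray(326,214,0.01),"knob",ray(255,180,.265),"top",ray(333,157,.30), "trig", ray(251,228,.13))
for c in("side","side"):
    snap(c); pts(c,["lamp_knob","clamp_grip","clamp","end_jaw"])
```

```text
[[0.99, 0.07, -0.14, 0.4], [-0.15, 0.42, -0.89, -1.07], [-0.01, 0.9, 0.43, 0.71], [0.0, 0.0, 0.0, 1.0]]
post [0.785 0.351 0.01 ] knob [0.506 0.076 0.265] top [0.737 0.128 0.3  ] trig [0.489 0.055 0.13 ]
side lamp_knob 0.77 [0.507 0.107 0.264]
side clamp_grip 0.93 [0.484 0.078 0.13 ]
side clamp 0.72 [0.482 0.082 0.002]
side end_jaw 0.73 [ 0.507 -0.084  0.021]
side lamp_knob 0.56 [0.508 0.108 0.262]
side clamp_grip 0.87 [0.482 0.077 0.134]
side clamp_grip 0.47 [0.503 0.01  0.002]
side clamp 0.94 [0.482 0.082 0.001]
side end_jaw 0.62 [ 0.507 -0.086  0.016]
```

Request:
arm_command(xyz=[[0.25,0.18,0.16],[0.25,0.18,0.16],[0.25,0.18,0.16],[0.25,0.18,0.16],[0.25,0.18,0.16],[0.25,0.18,0.16],[0.25,0.18,0.16],[0.25,0.18,0.16],[0.25,0.18,0.16],[0.36,0.5,0.16],[0.36,0.5,0.16],[0.36,0.5,0.16],[0.36,0.5,0.16],[0.36,0.5,0.16],[0.36,0.5,0.16],[0.36,0.5,0.16],[0.36,0.5,0.16],[0.36,0.5,0.16],[0.36,0.5,0.16]], rot=[[0,0,0],[0,0,0],[0,0,0],[0,0,0],[0,0,0],[0,0,0],[0,0,0],[0,0,0],[0,0,0],[0,0,0],[0,0,0],[0,0,0],[0,0,0],[0,0,0],[0,0,0],[0,0,0],[0,0,0],[0,0,0],[0,0,0]], grip=1, squeeze=5)

```text
time: 3.28
ee_pos: [0.5278, -0.0988, 0.3826]
eef_rot: [0.99, 0.138, 0.0, -0.0]
ft_force: [-0.2, -1.0, -0.7]
width: 0.087
grip_force: 0.0
```

Request:
arm_command(xyz=[[-0.02,0.207,0],[-0.02,0.207,0],[-0.02,0.207,0],[-0.02,0.207,0],[-0.02,0.207,0],[-0.02,0.207,0],[-0.02,0.207,0]], rot=[[0,0,0],[0,0,0],[0,0,0],[0,0,0],[0,0,0],[0,0,0],[0,0,0]])

```text
time: 3.87
ee_pos: [0.5069, 0.106, 0.3827]
eef_rot: [0.991, 0.137, 0.0, 0.0]
ft_force: [-0.3, -1.6, 0.1]
width: 0.0869
grip_force: 0.0
```

Run:
```python
from h import *
for c in("wrist","side"):
    snap(c,c+"1"); pts(c,["lamp_knob","clamp_grip"])
s=r.read_state(); print(s["ee_pos"],s["joint_positions"])
```

```text
wrist lamp_knob 0.9 [0.512 0.103 0.259]
wrist lamp_knob 0.46 [ 0.697 -0.104  0.   ]
side lamp_knob 0.94 [0.507 0.107 0.264]
side clamp_grip 0.67 [0.482 0.077 0.13 ]
[0.50758041 0.10316588 0.38246464] [ 0.31411625  0.10489577 -0.65630499  1.42309331  0.06430166  1.63533552
 -1.63803626]
```

View pics/wrist1.png

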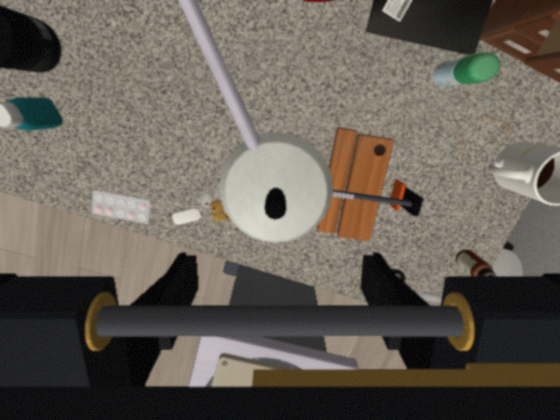

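The wrist view shows the lamp head at (275,190), knob at (275,205) and arm running up-left towards +x/+y. I'll descend onto the knob.

Request:
arm_command(xyz=[[0.002,0.002,-0.04],[0.002,0.002,-0.08],[0.002,0.002,-0.11],[0.002,0.002,-0.136],[0.002,0.002,-0.136],[0.002,0.002,-0.136]], rot=[[0,0,0],[0,0,0],[0,0,0],[0,0,0],[0,0,0],[0,0,0]])

```text
time: 4.67
ee_pos: [0.5089, 0.1059, 0.2464]
eef_rot: [0.991, 0.134, -0.001, 0.0]
ft_force: [0.1, 0.6, 1.0]
width: 0.087
grip_force: 0.0
```

Request:
arm_command(xyz=[[0,0,0],[0,0,0],[0,0,0],[0,0,0],[0,0,0],[0,0,0]], rot=[[0,0,0],[0,0,0],[0,0,0],[0,0,0],[0,0,0],[0,0,0]], grip=0.15, squeeze=5)

```text
time: 5.17
ee_pos: [0.5093, 0.1068, 0.2469]
eef_rot: [0.991, 0.135, 0.0, 0.0]
ft_force: [0.4, 1.3, 0.5]
width: 0.0551
grip_force: 0.0
```

Request:
arm_command(xyz=[[0,0,0],[0,0,0],[0,0,0],[0,0,0],[0,0,0],[0,0,0],[0,0,0]], rot=[[0,0,0],[0,0,0],[0,0,0],[0,0,0],[0,0,0],[0,0,0],[0,0,0]])

```text
time: 5.75
ee_pos: [0.5093, 0.1069, 0.2466]
eef_rot: [0.991, 0.135, 0.0, -0.0]
ft_force: [0.2, 1.0, -0.3]
width: 0.0182
grip_force: 5.0
```

Request:
arm_command(xyz=[[-0.012,0.014,0],[-0.023,0.029,0],[-0.0435,0.061,0],[-0.06,0.094,0],[-0.074,0.129,0],[-0.084,0.165,0],[-0.09,0.202,0],[-0.093,0.239,0],[-0.092,0.276,0],[-0.092,0.276,0],[-0.092,0.276,0]], rot=[[0,0,0],[0,0,0],[0,0,0],[0,0,0],[0,0,0],[0,0,0],[0,0,0],[0,0,0],[0,0,0],[0,0,0],[0,0,0]])

```text
time: 6.67
ee_pos: [0.4149, 0.3854, 0.2462]
eef_rot: [0.991, 0.137, -0.002, -0.001]
ft_force: [-8.3, -0.2, 2.2]
width: 0.0187
grip_force: 5.0
```

Request:
arm_command(xyz=[[0,0,0],[0,0,0],[0,0,0],[0,0,0],[0,0,0],[0,0,0.04],[0,0,0.08],[0,0,0.12]], rot=[[0,0,0],[0,0,0],[0,0,0],[0,0,0],[0,0,0],[0,0,0],[0,0,0],[0,0,0]], grip=1)

```text
time: 7.33
ee_pos: [0.417, 0.3819, 0.3681]
eef_rot: [0.991, 0.135, -0.0, 0.0]
ft_force: [1.2, 0.7, -0.2]
width: 0.064
grip_force: 0.0
```

Request:
arm_command(xyz=[[0.02,-0.03,0],[0.03,-0.07,0],[0.04,-0.11,0],[0.05,-0.15,0],[0.06,-0.19,0],[0.066,-0.23,0],[0.066,-0.27,0],[0.066,-0.304,0],[0.066,-0.304,0],[0.066,-0.304,0]], rot=[[0,0,0],[0,0,0],[0,0,0],[0,0,-0.03],[0,0,-0.06],[0,0,-0.09],[0,0,-0.126],[0,0,-0.126],[0,0,-0.126],[0,0,-0.126]])

```text
time: 8.17
ee_pos: [0.4833, 0.0761, 0.3667]
eef_rot: [0.998, 0.07, 0.0, 0.0]
ft_force: [0.7, 0.1, -0.8]
width: 0.0872
grip_force: 0.0
```

Run:
```python
from h import *
for c in("wrist","side"):
    snap(c,c+"2"); pts(c,["lamp_knob","clamp_grip","clamp","head_jaw","end_jaw","rim_strip","main_board"])
s=r.read_state(); print(s["ee_pos"],s["joint_positions"])
```

```text
wrist clamp_grip 0.61 [0.481 0.083 0.127]
wrist clamp 0.73 [ 0.481  0.088 -0.001]
wrist clamp 0.62 [0.493 0.033 0.02 ]
wrist head_jaw 0.78 [0.491 0.034 0.017]
wrist head_jaw 0.53 [ 0.482  0.088 -0.002]
wrist end_jaw 0.57 [ 0.508 -0.081  0.02 ]
wrist rim_strip 0.65 [0.499 0.017 0.004]
wrist rim_strip 0.24 [0.492 0.03  0.015]
wrist main_board 0.94 [ 0.497 -0.035  0.001]
side lamp_knob 0.87 [0.426 0.383 0.265]
side clamp_grip 0.64 [ 0.509 -0.085  0.018]
side clamp_grip 0.61 [0.484 0.078 0.133]
side clamp 0.55 [0.48  0.081 0.004]
side head_jaw 0.73 [0.493 0.033 0.026]
side head_jaw 0.58 [ 0.5   -0.04   0.002]
side end_jaw 0.75 [ 0.505 -0.085  0.017]
side rim_strip 0.6 [0.503 0.013 0.006]
side main_board 0.75 [0.424 0.383 0.265]
side main_board 0.59 [ 0.5   -0.04   0.004]
[0.48320438 0.07878011 0.36653416] [ 0.39130415  0.02949232 -0.65427257  1.52242274  0.01800743  1.59581051
 -1.68826359]
```

View pics/wrist2.png

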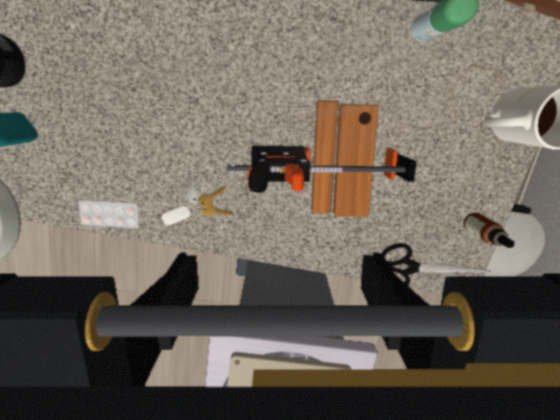

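The wrist view shows the clamp at (270,170) with its bar nearly horizontal and the end jaw at (400,165). Strip and board lie between the jaws, and the tool is aligned. Going down.

Request:
arm_command(xyz=[[0,0.001,-0.04],[0,0.001,-0.08],[0,0.001,-0.12],[0,0.001,-0.16],[0,0.001,-0.19],[0,0.001,-0.22],[0,0.001,-0.24],[0,0.001,-0.254],[0,0.001,-0.254],[0,0.001,-0.254],[0,0.001,-0.254]], rot=[[0,0,0],[0,0,0],[0,0,0],[0,0,0],[0,0,0],[0,0,0],[0,0,0],[0,0,0],[0,0,0],[0,0,0],[0,0,0]])

```text
time: 9.88
ee_pos: [0.4839, 0.08, 0.1137]
eef_rot: [0.997, 0.072, 0.001, -0.0]
ft_force: [0.7, -0.5, -0.1]
width: 0.087
grip_force: 0.0
```

Request:
arm_command(xyz=[[0,0,0],[0,0,0],[0,0,0],[0,0,0],[0,0,0],[0,0,0],[0,0,0],[0,0,0],[0,0,0],[0,0,0]], rot=[[0,0,0],[0,0,0],[0,0,0],[0,0,0],[0,0,0],[0,0,0],[0,0,0],[0,0,0],[0,0,0],[0,0,0]], grip=0.4, squeeze=20)

```text
time: 10.72
ee_pos: [0.4835, 0.0804, 0.113]
eef_rot: [0.997, 0.073, 0.0, -0.0]
ft_force: [-1.2, 3.8, 6.2]
width: 0.0429
grip_force: 19.9
```

Request:
arm_command(xyz=[[0,0,0],[0,0,0],[0,0,0],[0,0,0],[0,0,0],[0,0,0],[0,0,0],[0,0,0],[0,0,0],[0,0,0],[0,0,0],[0,0,0],[0,0,0],[0,0,0]], rot=[[0,0,0],[0,0,0],[0,0,0],[0,0,0],[0,0,0],[0,0,0],[0,0,0],[0,0,0],[0,0,0],[0,0,0],[0,0,0],[0,0,0],[0,0,0],[0,0,0]], grip=0.96)

```text
time: 11.88
ee_pos: [0.4832, 0.0798, 0.1126]
eef_rot: [0.997, 0.072, 0.0, 0.0]
ft_force: [0.2, -0.1, 0.1]
width: 0.0833
grip_force: 0.1
```

Request:
arm_command(xyz=[[0,0,0],[0,0,0],[0,0,0],[0,0,0],[0,0,0],[0,0,0],[0,0,0],[0,0,0],[0,0,0],[0,0,0]], rot=[[0,0,0],[0,0,0],[0,0,0],[0,0,0],[0,0,0],[0,0,0],[0,0,0],[0,0,0],[0,0,0],[0,0,0]], grip=0.4, squeeze=20)

```text
time: 12.72
ee_pos: [0.483, 0.0807, 0.1124]
eef_rot: [0.997, 0.073, -0.0, -0.0]
ft_force: [-0.1, 1.4, -4.7]
width: 0.0426
grip_force: 20.0
```

Run:
```python
from h import *
for c in("side","wrist"):
    snap(c,c+"3"); pts(c,["clamp","end_jaw","rim_strip","main_board","head_jaw"])
```

```text
side clamp 0.95 [0.483 0.07  0.001]
side clamp 0.18 [ 0.506 -0.071  0.021]
side end_jaw 0.72 [ 0.498 -0.038  0.   ]
side end_jaw 0.57 [ 0.508 -0.076  0.023]
side rim_strip 0.86 [0.502 0.008 0.006]
side main_board 0.8 [ 0.502 -0.04   0.003]
side head_jaw 0.88 [0.496 0.021 0.023]
wrist clamp 0.87 [ 0.487  0.072 -0.001]
wrist clamp 0.36 [0.492 0.016 0.02 ]
wrist rim_strip 0.61 [ 0.499  0.006 -0.001]
wrist main_board 0.82 [ 0.498 -0.038 -0.002]
wrist head_jaw 0.92 [0.495 0.015 0.019]
wrist head_jaw 0.39 [0.501 0.007 0.002]
```

Request:
arm_command(xyz=[[0,0,0],[0,0,0],[0,0,0],[0,0,0],[0,0,0],[0,0,0],[0,0,0],[0,0,0],[0,0,0],[0,0,0],[0,0,0],[0,0,0],[0,0,0],[0,0,0]], rot=[[0,0,0],[0,0,0],[0,0,0],[0,0,0],[0,0,0],[0,0,0],[0,0,0],[0,0,0],[0,0,0],[0,0,0],[0,0,0],[0,0,0],[0,0,0],[0,0,0]], grip=0.96)

```text
time: 14.48
ee_pos: [0.4832, 0.0798, 0.1126]
eef_rot: [0.997, 0.072, 0.0, 0.0]
ft_force: [-0.1, -0.8, -0.4]
width: 0.0832
grip_force: 0.4
```

Request:
arm_command(xyz=[[0,0,0],[0,0,0],[0,0,0],[0,0,0],[0,0,0],[0,0,0],[0,0,0],[0,0,0],[0,0,0],[0,0,0]], rot=[[0,0,0],[0,0,0],[0,0,0],[0,0,0],[0,0,0],[0,0,0],[0,0,0],[0,0,0],[0,0,0],[0,0,0]], grip=0.4, squeeze=20)

```text
time: 15.32
ee_pos: [0.4828, 0.0807, 0.1124]
eef_rot: [0.997, 0.073, -0.0, -0.0]
ft_force: [-0.7, 3.6, -1.6]
width: 0.044
grip_force: 19.9
```

Run:
```python
from h import *
for c in("side","wrist"):
    snap(c,c+"4"); pts(c,["clamp","end_jaw","rim_strip","main_board","head_jaw"])
```

```text
side clamp 0.83 [0.484 0.068 0.005]
side clamp 0.66 [ 0.599 -0.245  0.   ]
side end_jaw 0.89 [ 0.507 -0.067  0.023]
side rim_strip 0.5 [0.502 0.005 0.006]
side rim_strip 0.32 [0.483 0.07  0.133]
side main_board 0.77 [ 0.501 -0.04  -0.001]
side head_jaw 0.83 [0.495 0.02  0.025]
wrist clamp 0.86 [ 0.487  0.072 -0.004]
wrist end_jaw 0.87 [ 0.508 -0.063  0.026]
wrist rim_strip 0.96 [0.498 0.008 0.006]
wrist main_board 0.68 [ 0.496 -0.035 -0.001]
wrist head_jaw 0.56 [0.496 0.016 0.017]
```

View pics/wrist4.png

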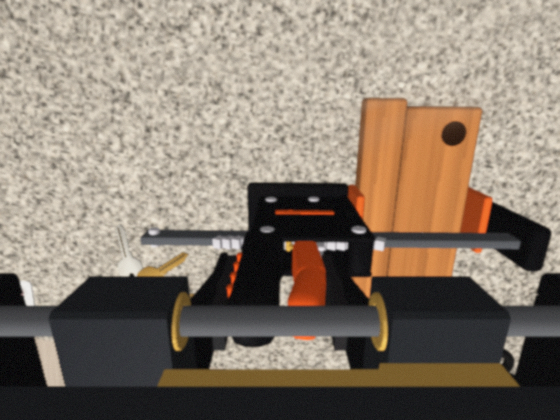

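The wrist view shows strip and board nearly touching between the orange pads at (355,200) and (480,215). The trigger still closed to its end, so I'll pump again.

Request:
arm_command(xyz=[[0,0,0],[0,0,0],[0,0,0],[0,0,0],[0,0,0],[0,0,0],[0,0,0],[0,0,0],[0,0,0],[0,0,0],[0,0,0],[0,0,0],[0,0,0],[0,0,0]], rot=[[0,0,0],[0,0,0],[0,0,0],[0,0,0],[0,0,0],[0,0,0],[0,0,0],[0,0,0],[0,0,0],[0,0,0],[0,0,0],[0,0,0],[0,0,0],[0,0,0]], grip=0.96)

```text
time: 17.08
ee_pos: [0.4832, 0.0798, 0.1126]
eef_rot: [0.997, 0.072, 0.0, 0.0]
ft_force: [0.6, 0.1, -1.9]
width: 0.0834
grip_force: 0.5
```

Request:
arm_command(xyz=[[0,0,0],[0,0,0],[0,0,0],[0,0,0],[0,0,0],[0,0,0],[0,0,0],[0,0,0],[0,0,0],[0,0,0]], rot=[[0,0,0],[0,0,0],[0,0,0],[0,0,0],[0,0,0],[0,0,0],[0,0,0],[0,0,0],[0,0,0],[0,0,0]], grip=0.4, squeeze=20)

```text
time: 17.92
ee_pos: [0.4837, 0.0793, 0.1129]
eef_rot: [0.997, 0.072, 0.0, 0.0]
ft_force: [1.6, -4.8, 4.0]
width: 0.0505
grip_force: 19.9
```

Stalled at 50.5 mm, about 0.12 rad. I'll firm up slightly and settle before lifting.

Request:
arm_command(xyz=[[0,0,0],[0,0,0],[0,0,0],[0,0,0],[0,0,0],[0,0,0]], rot=[[0,0,0],[0,0,0],[0,0,0],[0,0,0],[0,0,0],[0,0,0]], squeeze=28)

```text
time: 18.42
ee_pos: [0.4835, 0.0799, 0.1128]
eef_rot: [0.997, 0.072, 0.0, -0.0]
ft_force: [0.8, -4.5, 5.1]
width: 0.0479
grip_force: 27.9
```

Run:
```python
from h import *
for c in("side","wrist"):
    snap(c,c+"5"); pts(c,["clamp","end_jaw","rim_strip","main_board","head_jaw"])
```

```text
side clamp 0.85 [0.483 0.071 0.001]
side end_jaw 0.69 [ 0.504 -0.062  0.02 ]
side rim_strip 0.6 [0.503 0.008 0.002]
side main_board 0.97 [ 0.5   -0.038  0.   ]
side head_jaw 0.55 [0.494 0.023 0.024]
wrist clamp 0.62 [ 0.484  0.072 -0.   ]
wrist end_jaw 0.8 [ 0.507 -0.063  0.024]
wrist rim_strip 0.79 [0.498 0.006 0.001]
wrist rim_strip 0.72 [ 0.488  0.072 -0.002]
wrist main_board 0.59 [ 0.498 -0.035  0.001]
wrist head_jaw 0.89 [0.493 0.014 0.021]
```

View pics/wrist5.png

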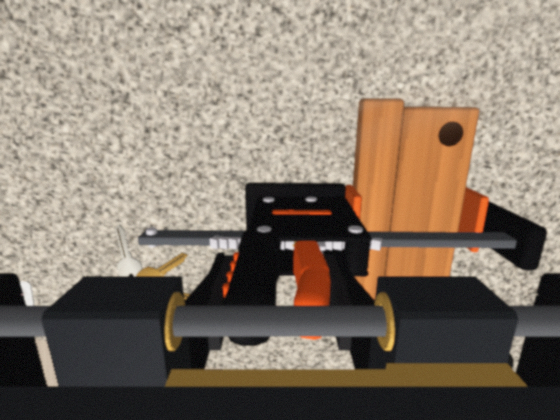

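The picture shows the two pieces edge to edge at column 400, pads on both sides. Lifting slowly.

Request:
arm_command(xyz=[[0,0,0.002],[0,0,0.006],[0,0,0.012],[0,0,0.018],[0,0,0.024],[0,0,0.03],[0,0,0.036],[0,0,0.042],[0,0,0.048],[0,0,0.053],[0,0,0.057],[0,0,0.06],[0,0,0.06],[0,0,0.06],[0,0,0.06],[0,0,0.06]], rot=[[0,0,0],[0,0,0],[0,0,0],[0,0,0],[0,0,0],[0,0,0],[0,0,0],[0,0,0],[0,0,0],[0,0,0],[0,0,0],[0,0,0],[0,0,0],[0,0,0],[0,0,0],[0,0,0]])

```text
time: 20.35
ee_pos: [0.483, 0.0797, 0.1722]
eef_rot: [0.997, 0.072, -0.0, 0.0]
ft_force: [-0.3, -0.2, -7.1]
width: 0.0476
grip_force: 28.0
```

Run:
```python
from h import *
for c in("side","wrist"):
    snap(c,c+"6"); pts(c,["clamp","end_jaw","rim_strip","main_board","head_jaw","lamp_knob","clamp_grip"])
s=r.read_state();print(s["width"],s["grip_force"],s["ee_pos"],s["torque"])
im=cv2.imread("pics/side6.png")[120:350,180:400]; cv2.imwrite("pics/side6c.png",cv2.resize(im,None,fx=2.5,fy=2.5))
```

```text
side clamp 0.97 [0.482 0.071 0.06 ]
side end_jaw 0.62 [ 0.506 -0.06   0.082]
side end_jaw 0.31 [0.483 0.07  0.06 ]
side main_board 0.96 [ 0.498 -0.038  0.059]
side main_board 0.57 [0.483 0.071 0.191]
side head_jaw 0.65 [0.493 0.023 0.083]
side lamp_knob 0.7 [0.42  0.386 0.262]
side clamp_grip 0.66 [0.487 0.071 0.188]
side clamp_grip 0.54 [ 0.5   -0.037  0.06 ]
wrist clamp 0.75 [0.485 0.071 0.057]
wrist end_jaw 0.87 [ 0.506 -0.062  0.082]
wrist rim_strip 0.55 [0.498 0.01  0.059]
wrist main_board 0.64 [ 0.496 -0.037  0.058]
wrist head_jaw 0.9 [0.494 0.019 0.08 ]
wrist lamp_knob 0.74 [0.494 0.018 0.078]
wrist clamp_grip 0.56 [0.485 0.071 0.184]
0.04697261442626476 27.986596003174782 [0.48322491 0.07973387 0.17259149] [0.45093602 0.04827632 0.00839316]
```

View pics/side6c.png

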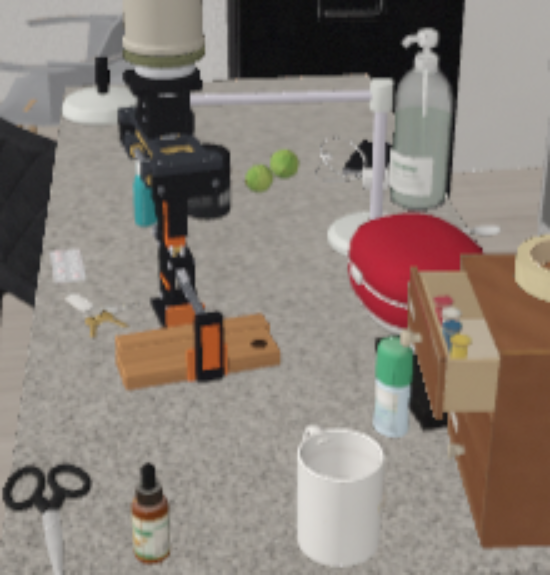

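The board is clamped and level about 60 mm up, and held steadily. The lamp is well away at upper left. Handing in.

```bash
python3 -c "
from bench import r
print(r.close_job())"
```

```text
the job is handed in; nothing more can be done
None
```

I swung the lamp clear (about 0.32 m from the grip point), pumped the clamp until the trigger stalled, and handed the job in with the clamped board held level about 60 mm up at 28 N finger force, roughly 32 N on the joint by your formula; the hand-in gave no verdict.

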